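# Slide the sample carrier home and snap its latch bar over

## Robot

A 6-joint arm with a two-finger parallel gripper is mounted at the origin on the work surface; the furniture and walls round the work are solid. World frame = base frame: x ahead of the robot, y to its left, z up, the work surface at z = 0. Lengths are in m, angles in rad, forces in N, time in s.
With the tool pointing down it reaches from about 0.275 to 0.725 m from the base axis. Payload 15.9 kg.
Tool frame: the origin (TCP) lies between the finger pads; the fingertips stand 19 mm ahead of it and the grasp point (between the pads) is the TCP; z points along the fingers, y is the line along which they close (so a half turn about z gives the same grasp; the last joint's range is limited). The gripper opens to 85 mm and grips with 20 to 120 N. Pads are 22 mm wide; open, the fingers measure 114 mm over their backs; the gripper's body (76 mm by 85 mm) begins 54 mm behind the grasp point. The pads swing forward as they close: fully open they stand 13 mm farther back than shut.
Start: joints at [0.758, 0.213, -0.034, 1.323, 0, 1.571], TCP at [0.363, 0.344, 0.25] pointing down, gripper open.
Joint ranges: [-2.98, 2.98], [-0.74, 1.72], [-1.14, 1.35], [-2.1, 2.04], [-1.57, 1.44], [-3.14, 3.14]. Speed limits (rad/s): [1.89, 1.89, 2.39, 2.57, 3.14, 3.14].

## Interface

Orientations are given as a rotation vector (axis times angle).
In Python, from station import sensors, optics, hand_in, finder gives the robot as it stands.
- The arm moves only by the tool apply_moves, never from a script. Its argument "steps" is a list of rows, each a list of 7 numbers: the shift along the tool's x, y, z in cm, then the turn, a rotation vector about the tool's x, y, z in degrees, then the closure in counts, from 0 (fully open) to 255 (shut). A call has 1 to 20 rows; each row is the pose to reach, as a shift and turn from the pose commanded when the call began, along the tool's axes at that moment; what a row does not reach only later rows make up. A row lasts 1/12 s, in which the tool goes at most 41.7 mm and 7.16 degrees, less where a joint would pass 70% of its speed; a pose out of reach is approached as far as the arm can. A call with a gripper value outside its range is refused whole. The fingers move at their own pace and stop on an object; the grip force is fixed at half the most. Time passes only in rows, so rows that repeat a pose let the fingers close. It gives the time, the measured TCP pose, the force, the opening and the grip force at its end, in the units of the state.
- sensors.get_state(): the state, without advancing time (a new reading comes with each control period).
- optics.snapshot(name): name is "scene" or "top" or "wrist"; returns the picture (480x640x3 uint8, blue, green, red); there is no depth.
- optics.get_calibration(name): a dict with "intrinsics" (3x3 intrinsics, pixels), "k1" (the pictures are not rectified: a ray, as slopes to the right and down, at radius r is drawn at 1 + k1 r^2 times it, then the intrinsics apply), "pose" (4x4, takes a point from camera to world coordinates). Camera axes: x right, y down, z forward; pixel columns grow to the right and rows downward; lengths in m; the calibration is good to about 2 mm. A picture is of the moment at which its call begins: read the wrist's pose just before it. get_calibration takes no time and is no camera call; for the wrist camera it gives the pose at the moment of the call.
- hand_in(): hands the job in; it is judged then, once.
Trained networks look in the newest picture that a camera, given by its name, has taken for a name from the list of things; names that differ only in an ending like _2 or _b are one class to them, and where a whole thing is asked for, a point or a joint stands for the part that bears it (a point fixed in the world has none). Each returns a list of dicts, best first, with "confidence" (0 to 1); they miss things now and then, are a little off and sometimes report something else, mostly with a low value. They report only what shows in the picture. A call takes as long as a camera call. They do not tell look-alikes from the thing itself.
- finder.recognise(camera, query): "centre" ([row, column] in pixels, amid what is visible of it).
The state is a dict: "time_s": time; "qpos": joint angles; "dq": joint speeds; "joint_torque": joint torques, N m; "tcp_pos": TCP position; "tcp_rot": TCP orientation; "force": force on the tool from outside, world axes, zero at the start; "ft_torque": the same for the moment, N m; "opening": finger opening in m; "finger_force": force on a finger pad.
Only numpy, scipy, OpenCV 4.12 (cv2) and the standard library are available. Lean on these libraries where they do the work, as an engineer would, in place of code of your own. Each camera call takes 0.05 s, during which the arm holds its last target. There are 200 camera calls.

## Task

Get the booth's sample carrier ready for serving: with the fingertips, push the white carrier with its two cups along the channel of the dark grey metal dock until it is fully home against the end stop, then push the spring-loaded latch bar over past its centre so that it snaps down across the open end of the channel behind the carrier. Push only: nothing is picked up or lifted, the cups stay upright in the carrier, and the other things on the worktop stay where they are.

Things in the scene. Friction and masses are not known exactly. Their poses are not given: they have to be found in the camera images.
- dock: Fixed grey metal dock, plate 100 (x) x 200 (y) x 6 mm. Origin: centre of its underside, on the worktop; x points away from the robot, y along the channel to the left, z up. Rails at x = -35, +35 mm (8 mm thick, tops z = 20 mm) make a 62 mm wide channel along y. The stop at its right end has its face at y = -90 mm, top z = 30 mm; the left end (+y) is open. The latch fork stands on the far rail.
- carrier: Loose white plastic tray 56 (x) x 100 (y) x 28 mm, 3 mm walls, with two cups (0.25 to 0.5 kg in all; slides with 1 to 4 N), in the channel on the dock's plate, axes nearly along the dock's. Origin: centre of its underside. It starts with its origin at dock y = -2 to +18 mm; fully home against the stop it is at y = -40 mm. Cup rims are 54 mm above the worktop.
- carrier_end (a point): Middle of the outside of the carrier's left-hand end wall (carrier +y end), 14 mm above its underside: the face to push.
- latch (a joint): Latch bar angle (rad) about dock -y. 0: open, leaning 0.75 rad outward (to dock +x); 0.75: upright; 2.30: shut, level across the channel, pointing to dock -x. An over-centre spring holds it at 0 (0.12 N m moves it off) and, once pushed past about 0.8, snaps it to 2.30 by itself. If the carrier is not home the bar lands on it and stays partly up.
- latch_pivot (a point): Pivot of the latch bar, at dock x = 43, y = 19, z = 32 mm, between the cheeks of a steel fork (dock x = 36 to 50, y = 6 to 32 mm, top z = 40 mm). It does not move.
- latch_ball (a point): Centre of the 18 mm black ball at the end of the latch bar, 62 mm from the pivot; the bar itself is 10 mm thick steel. With the bar open the ball is at dock x = 85, y = 19, z = 77 mm. Push the bar on its outer (dock +x) side towards dock -x.
- cup_a: Small clear sample cup, 46 mm wide at the rim, 45 mm high, standing loose in the left half of the carrier (carrier y = +24.5 mm). Origin at the centre of its underside.
- cup_b: The same kind of cup in the right half of the carrier (carrier y = -24.5 mm).
- spare_cup: Another small sample cup, 46 x 46 x 45 mm, standing on the worktop to the left of the dock; a bystander. Origin at the centre of its underside.
- ballpoint: Ballpoint pen, 134 mm long, lying on the worktop between robot and dock; a bystander. Origin at the middle of its underside.
Not all that is in view belongs to the job. Leave any blue or brown look-alike of the cup_a alone.

How it is judged:
By the outcome, as a careful person would: the job done as asked, in the order asked, and still so for the second after the job is handed in, with the robot touching nothing.
It also fails if it takes over 42 s, if anything falls off the work surface, if the arm or the gripper's body presses on something with over 40 N, if the wrist force passes 120 N, or if a joint passes its speed limit or range.

## Working session

There is one attempt and no reset: what is moved stays moved. The work goes in short steps, Python scripts to look and compute and a tool call to move; the robot and the scene stay as the last step left them, time stands still between calls to the robot, and variables do not carry over. Pictures are saved under pics/ and viewed, at most 10 in all, crops included, and the job is handed in when it is done.

Besides the shell and the picture viewer there is one more tool, called after "Call:" in YAML: its name, and indented under it one key for each argument. apply_moves: Moves the arm, as the interface text tells. Its arguments: {"type":"object","properties":{"steps":{"type":"array","items":{"type":"array","items":{"type":"number"}}}},"required":["steps"]}

```bash
mkdir -p pics
python3 - <<'E'
from station import sensors, optics, finder
import cv2,numpy as np
s=sensors.get_state();print(s['time_s'],s['tcp_pos'],s['tcp_rot'])
for c in ['top','scene']:
    cv2.imwrite(f'pics/{c}0.png',optics.snapshot(c))
    k=optics.get_calibration(c);print(c,np.round(k['intrinsics'],1).tolist(),k['k1'],np.round(k['pose'],3).tolist())
    for q in ['dock','carrier','carrier_end','latch_pivot','latch_ball','cup_a','spare_cup','ballpoint']:
        try: print(q,[(np.round(d['centre'],0).tolist(),round(d['confidence'],2)) for d in finder.recognise(c,q)[:4]])
        except Exception as e: print(q,e)
E
```

```text
0.0 [0.36287722 0.34351174 0.24979614] [-1.24167974e+00 -2.88534772e+00  1.71104192e-03]
top [[482.5, 0.0, 323.9], [0.0, 482.5, 235.9], [0.0, 0.0, 1.0]] -0.021841866422249976 [[-0.025, -0.989, 0.142, 0.277], [-1.0, 0.024, -0.007, 0.26], [0.004, -0.143, -0.99, 0.965], [0.0, 0.0, 0.0, 1.0]]
dock []
carrier []
carrier_end []
latch_pivot []
latch_ball []
cup_a [([237.0, 436.0], 0.53)]
spare_cup []
ballpoint []
scene [[541.8, 0.0, 314.6], [0.0, 541.8, 235.2], [0.0, 0.0, 1.0]] 0.047956503048283236 [[-0.576, -0.634, 0.516, -0.109], [-0.817, 0.448, -0.362, 0.586], [-0.001, -0.63, -0.776, 0.786], [0.0, 0.0, 0.0, 1.0]]
dock [([249.0, 327.0], 0.98)]
carrier [([242.0, 328.0], 0.62)]
carrier_end [([238.0, 325.0], 0.72)]
latch_pivot [([240.0, 327.0], 0.33)]
latch_ball [([214.0, 286.0], 0.78)]
cup_a [([191.0, 396.0], 0.97), ([210.0, 328.0], 0.88), ([228.0, 313.0], 0.85), ([323.0, 197.0], 0.71)]
spare_cup [([312.0, 276.0], 0.64)]
ballpoint [([295.0, 335.0], 0.93)]
```

View pics/top0.png

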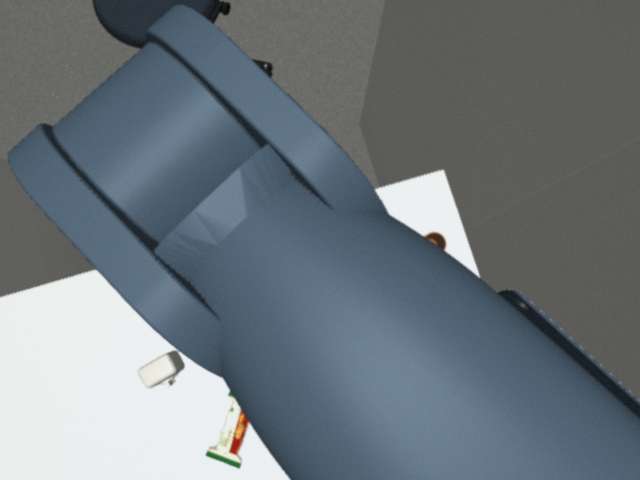

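View pics/scene0.png

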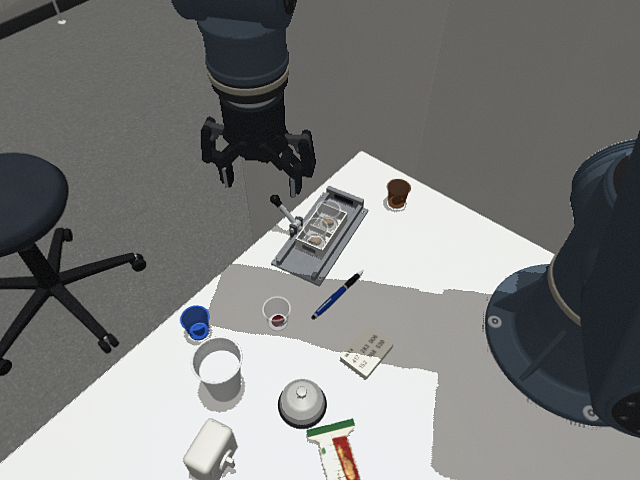

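The scene view shows the dock at about (col 320, row 235), with the open end toward the lower left and the stop at the upper right. The latch ball is at (276,199), the spare cup at (276,312) and the pen at (337,295). The arm hides the dock in the top view.

```bash
cat > h.py <<'E'
import numpy as np,cv2
from station import sensors, optics, finder
def ray(k,uv):
    K=np.array(k['intrinsics']);P=np.array(k['pose']);d=(np.array(uv,float)-K[:2,2])/[K[0,0],K[1,1]]
    s=d.copy()
    for _ in range(20): s=d/(1+k['k1']*(s@s))
    return P[:3,3],P[:3,:3]@np.r_[s,1]
def at(k,uv,z):
    o,v=ray(k,uv);return o+v*(z-o[2])/v[2]
def proj(k,X):
    K=np.array(k['intrinsics']);P=np.array(k['pose']);c=(np.atleast_2d(X)-P[:3,3])@P[:3,:3]
    s=c[:,:2]/c[:,2:];s=s*(1+k['k1']*(s**2).sum(1,keepdims=True));return s*[K[0,0],K[1,1]]+K[:2,2]
E
python3 - <<'E'
from h import *
k=optics.get_calibration('scene')
im=cv2.imread('pics/scene0.png')[160:310,210:410]
cv2.imwrite('pics/crop1.png',cv2.resize(im,None,fx=4,fy=4,interpolation=cv2.INTER_CUBIC))
cv2.imwrite('pics/wrist0.png',optics.snapshot('wrist'))
for n,uv,z in [('ball',(276,199),.077),('spare',(276,322),0),('dockL',(276,268),.006),('dockN',(320,283),.006),('stopfar',(330,190),.03),('stopnear',(363,203),.03),('pen',(337,295),.004)]: print(n,at(k,uv,z).round(3))
w=optics.get_calibration('wrist');print(np.round(w['pose'],3).tolist(),np.round(w['intrinsics'],1).tolist())
E
```

```text
ball [0.47  0.263 0.077]
spare [0.299 0.377 0.   ]
dockL [0.387 0.32  0.006]
dockN [0.317 0.275 0.006]
stopfar [0.468 0.144 0.03 ]
stopnear [0.404 0.113 0.03 ]
pen [0.281 0.265 0.004]
[[0.727, 0.655, 0.204, 0.311], [0.686, -0.695, -0.215, 0.398], [0.001, 0.296, -0.955, 0.374], [0.0, 0.0, 0.0, 1.0]] [[331.6, 0.0, 321.2], [0.0, 331.6, 239.5], [0.0, 0.0, 1.0]]
```

View pics/crop1.png

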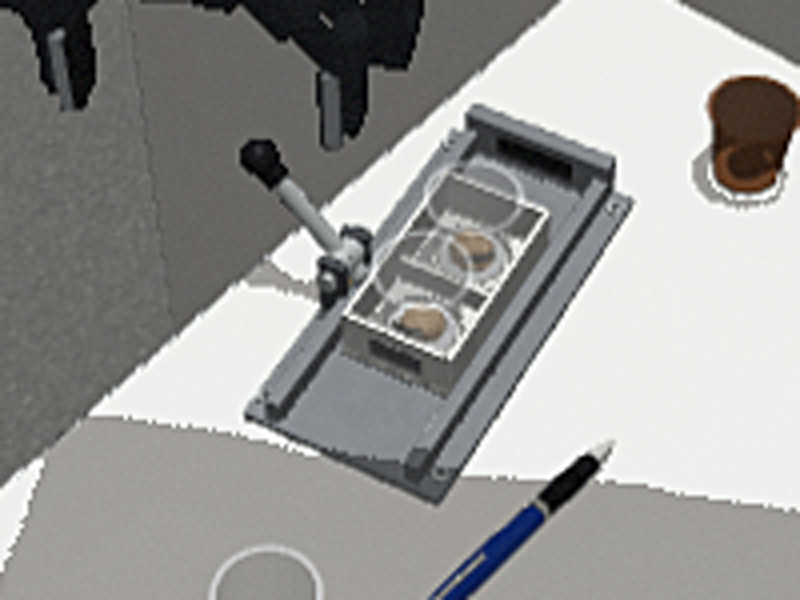

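View pics/wrist0.png

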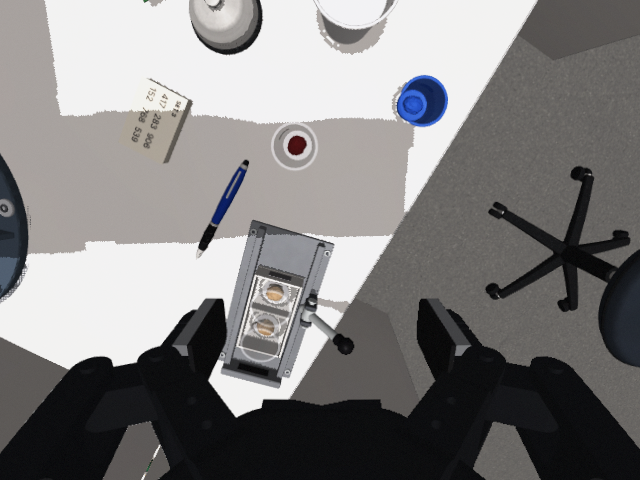

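The crop shows the plate corners at scene pixels (272,264), (319,286) and (368,210), with the ball at (275,199) and the carrier's open-end top corners at (296,240) and (323,250). In the wrist picture the plate's open corners are (253,220) and (334,243), the ball is at (344,345), and the carrier's end wall runs from (256,267) to (302,278).

Run:
```python
from h import *
from scipy.optimize import least_squares
S=optics.get_calibration('scene');W=optics.get_calibration('wrist')
s=lambda x,y:(210+x/4-.4,160+y/4-.4)
D=[(S,s(247,416),(50,100,6)),(S,s(437,503),(-50,100,6)),(S,s(632,200),(-50,-100,6)),(S,s(261,158),(85,19,77)),
(W,(253,220),(-50,100,6)),(W,(334,243),(50,100,6)),(W,(344,345),(85,19,77)),(W,(222,381),(-50,-100,6))]
def T(p,X):
    c,t=np.cos(p[2]),np.sin(p[2]);X=np.array(X)/1e3
    return np.array([p[0]+c*X[0]-t*X[1],p[1]+t*X[0]+c*X[1],X[2]])
f=lambda p:np.concatenate([proj(k,T(p,X))[0]-uv for k,uv,X in D])
r=least_squares(f,[.39,.21,.4],loss='soft_l1');p=r.x;print('dock',p.round(4),np.degrees(p[2]));print(f(p).reshape(-1,2).round(1).tolist())
c,t=np.cos(p[2]),np.sin(p[2])
R=np.array([[c,t],[-t,c]])
for n,k,uv,z in [('cFar',S,s(345,318),.034),('cNear',S,s(453,360),.034),('cFarW',W,(302,278),.034),('cNearW',W,(256,267),.034),
 ('spareW',W,(297,146),0),('spareS',S,(277,321),0),('penW1',W,(246,161),.005),('penW2',W,(199,257),.005),('spareRimW',W,(294,147),.045),('stopW',W,(222,362),.03),('stopW2',W,(281,386),.03),('blue',W,(412,105),0.0),('edge',S,s(250,280),0)]:
    a=at(k,uv,z);print(n,a.round(3),'dock',(R@(a[:2]-p[:2])*1e3).round(1))
np.save('dock.npy',p)
for n,X in [('pivot',(43,19,32)),('ball',(85,19,77)),('open',(0,150,0)),('home',(0,10,20))]:print(n,T(p,X).round(4))
q=sensors.get_state();from scipy.spatial.transform import Rotation as Ro
print(Ro.from_rotvec(q['tcp_rot']).as_matrix().round(3).tolist())
```

```text
dock [0.4049 0.2103 0.4693] 26.887464885178833
[[-1.3, -1.4], [1.0, -1.3], [0.2, -1.7], [-0.9, -0.3], [-2.4, -0.1], [0.2, 0.5], [1.9, -1.0], [-4.0, -20.7]]
cFar [0.402 0.267 0.034] dock [23.5 51.7]
cNear [0.356 0.242 0.034] dock [-29.7  50.1]
cFarW [0.399 0.274 0.034] dock [23.8 59.6]
cNearW [0.353 0.249 0.034] dock [-28.4  57.8]
spareW [0.299 0.373 0.   ] dock [-20.9 193.5]
spareS [0.3   0.375 0.   ] dock [-19.5 194.4]
penW1 [0.269 0.324 0.005] dock [-69.9 162.9]
penW2 [0.299 0.199 0.005] dock [-99.6  37.8]
spareRimW [0.299 0.374 0.045] dock [-20.7 193.8]
stopW [0.405 0.12  0.03 ] dock [-41.3 -80.8]
stopW2 [0.482 0.143 0.03 ] dock [ 38.2 -95. ]
blue [0.359 0.489 0.   ] dock [ 84.9 269.5]
edge [0.47  0.276 0.   ] dock [88.3 29.3]
pivot [0.4346 0.2467 0.032 ]
ball [0.4721 0.2657 0.077 ]
open [0.337  0.3441 0.    ]
home [0.4004 0.2192 0.02  ]
[[-0.688, 0.726, 0.0], [0.726, 0.688, -0.0], [-0.0, 0.0, -1.0]]
```

The two views agree: dock origin (0.405, 0.210), yaw 27°, carrier end at dock y of about 55, and the spare cup clear at y=194. I'll align tool x with dock +y and tool y with dock +x, then shut the fingers and come down behind the carrier.

```bash
cat >> h.py <<'E'
from scipy.spatial.transform import Rotation as Ro
def go(*pts):
    """dock-frame TCP targets (mm) -> tool shifts cm + turn deg"""
    p=np.load('dock.npy');c,t=np.cos(p[2]),np.sin(p[2]);q=sensors.get_state()
    R=Ro.from_rotvec(q['tcp_rot']).as_matrix();G=np.array([[-t,c,0],[c,t,0],[0,0,-1.]]).T.T
    G=np.column_stack([[-t,c,0],[c,t,0],[0,0,-1.]])
    D=np.array([[c,-t,0],[t,c,0],[0,0,1]])
    now=D.T@(q['tcp_pos']-np.r_[p[:2],0])*1e3
    print('t',q['time_s'],'now dock',now.round(1),'F dock',(D.T@q['force']).round(1),'open',q['opening'])
    rv=np.degrees(Ro.from_matrix(R.T@G).as_rotvec())
    for X in pts: print(X,(R.T@D@(np.array(X)-now)/10).round(2),rv.round(1))
E
python3 -c "
from h import *
go((0,95,150),(0,95,33))"
```

```text
t 0.95 now dock [ 23.1 137.9 250.3] F dock [-0.8  0.1  0.5] open 0.08582220411141452
(0, 95, 150) [-3.46 -3.43 10.03] [ 0.   0.  16.5]
(0, 95, 33) [-3.46 -3.43 21.73] [ 0.   0.  16.5]
```

Call:
apply_moves:
  steps:
    - [-1.2,-1.2,3,0,0,6,255]
    - [-2.3,-2.3,6,0,0,12,255]
    - [-3.46,-3.43,10,0,0,16.5,255]
    - [-3.46,-3.43,12,0,0,16.5,255]
    - [-3.46,-3.43,14,0,0,16.5,255]
    - [-3.46,-3.43,14,0,0,16.5,255]
    - [-3.46,-3.43,14,0,0,16.5,255]
    - [-3.46,-3.43,14,0,0,16.5,255]

```text
time_s: 1.62
tcp_pos: [0.3625, 0.2956, 0.1115]
tcp_rot: [1.643, 2.677, 0.002]
force: [0.1, 0.5, 0.9]
opening: -0.0002
finger_force: 0.0
```

Run:
```python
from h import *
cv2.imwrite('pics/w1.png',optics.snapshot('wrist'));go((0,95,33))
W=optics.get_calibration('wrist');p=np.load('dock.npy')
```

```text
t 1.6667 now dock [  1.   95.3 111.8] F dock [-0.6 -0.5 -0.1] open 9.997412035082862e-05
(0, 95, 33) [-0.03 -0.12  7.88] [ 0.1 -0.   0.1]
```

View pics/w1.png

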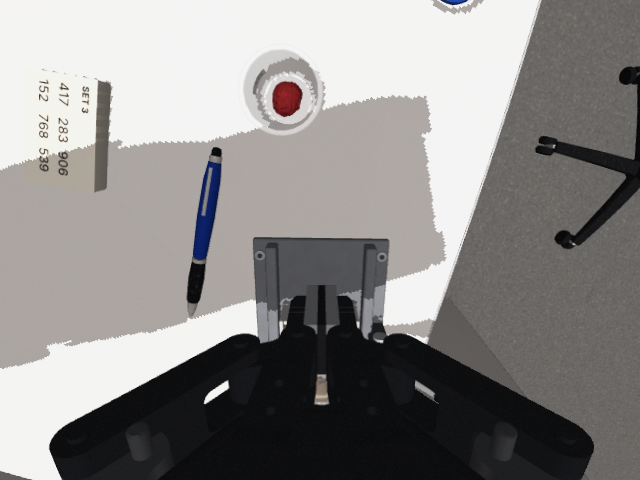

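The tool sits centred and square over the channel: the plate edge is at row 238 and spans columns 254–389. The finger linkage is wide across the dock, so I'll push 4 mm toward the near side to clear the fork.

Call:
apply_moves:
  steps:
    - [0,-0.5,3,0,0,0,255]
    - [0,-0.5,5.5,0,0,0,255]
    - [0,-0.5,7.0,0,0,0,255]
    - [0,-0.5,7.5,0,0,0,255]
    - [-0.5,-0.5,7.5,0,0,0,255]
    - [-1,-0.5,7.5,0,0,0,255]
    - [-1.5,-0.5,7.5,0,0,0,255]
    - [-2,-0.5,7.5,0,0,0,255]
    - [-2.4,-0.5,7.5,0,0,0,255]
    - [-2.8,-0.5,7.5,0,0,0,255]
    - [-3.2,-0.5,7.5,0,0,0,255]
    - [-3.6,-0.5,7.5,0,0,0,255]
    - [-4,-0.5,7.5,0,0,0,255]
    - [-4.4,-0.5,7.5,0,0,0,255]

```text
time_s: 2.83
tcp_pos: [0.3776, 0.2536, 0.0355]
tcp_rot: [-1.643, -2.677, -0.001]
force: [-1.9, 4.5, 3.7]
opening: 0.0003
finger_force: 2.4
```

```bash
python3 -c "
from h import *
go((-4,30,37),(-4,21,37))"
```

```text
t 2.8333 now dock [-4.7 50.9 35.5] F dock [0.3 4.9 3.7] open 0.0003269675084512422
(-4, 30, 37) [-2.09  0.07 -0.15] [ 0.  -0.   0.1]
(-4, 21, 37) [-2.99  0.07 -0.16] [ 0.  -0.   0.1]
```

Contact, at about 5 N while sliding. I'll keep pushing slowly.

Call:
apply_moves:
  steps:
    - [-0.4,0,0,0,0,0,255]
    - [-0.8,0,0,0,0,0,255]
    - [-1.2,0,0,0,0,0,255]
    - [-1.6,0,0,0,0,0,255]
    - [-2,0,0,0,0,0,255]
    - [-2.3,0,0,0,0,0,255]
    - [-2.5,0,0,0,0,0,255]
    - [-2.5,0,0,0,0,0,255]

```text
time_s: 3.5
tcp_pos: [0.389, 0.2309, 0.0353]
tcp_rot: [1.643, 2.677, -0.0]
force: [-0.7, 1.2, 1.3]
opening: 0.0002
finger_force: 0.4
```

```bash
python3 -c "
from h import *
go((-4,21,37))"
```

```text
t 3.5 now dock [-4.8 25.5 35.3] F dock [-0.1  1.3  1.3] open 0.00023493890450561366
(-4, 21, 37) [-0.45  0.08 -0.17] [0. 0. 0.]
```

Call:
apply_moves:
  steps:
    - [-0.2,0,0,0,0,0,255]
    - [-0.4,0,0,0,0,0,255]
    - [-0.5,0,0,0,0,0,255]
    - [-0.5,0,0,0,0,0,255]

```text
time_s: 3.83
tcp_pos: [0.391, 0.2273, 0.0353]
tcp_rot: [-1.642, -2.677, -0.002]
force: [-3.0, 8.7, 0.5]
opening: 0.0001
finger_force: 4.7
```

```bash
python3 -c "
from h import *
go((-4,21,37))"
```

```text
t 3.8333 now dock [-4.7 21.4 35.3] F dock [1.3 9.1 0.5] open 8.681711661807177e-05
(-4, 21, 37) [-0.04  0.07 -0.17] [ 0.  -0.1  0.1]
```

Call:
apply_moves:
  steps:
    - [-0.1,0,0,0,0,0,255]
    - [-0.2,0,0,0,0,0,255]
    - [-0.2,0,0,0,0,0,255]
    - [-0.2,0,0,0,0,0,255]

```text
time_s: 4.17
tcp_pos: [0.3919, 0.2273, 0.0356]
tcp_rot: [-1.639, -2.676, -0.006]
force: [-5.9, 23.0, -0.9]
opening: -0.0002
finger_force: 11.7
```

```bash
python3 -c "
from h import *
go((-4,21,37))"
```

```text
t 4.1667 now dock [-3.9 21.  35.6] F dock [ 5.1 23.2 -0.9] open -0.00015114391337567497
(-4, 21, 37) [-0.   -0.01 -0.14] [ 0.1 -0.3  0.1]
```

The carrier is home: the force rose to 23 N with no movement, with the tool face at y≈10. I'll back off, rise and look.

Call:
apply_moves:
  steps:
    - [0.3,0,0,0,0,0,255]
    - [1.0,0,0,0,0,0,255]
    - [2.5,0,0,0,0,0,255]
    - [2.5,0,-3,0,0,0,255]
    - [2.5,0,-6,0,0,0,255]
    - [2.5,0,-9,0,0,0,255]
    - [4,0,-12,0,0,0,255]
    - [7,0,-12,0,0,0,255]
    - [10,0,-12,0,0,0,255]
    - [10,0,-12,0,0,0,255]

```text
time_s: 5.0
tcp_pos: [0.3452, 0.3173, 0.1557]
tcp_rot: [1.64, 2.679, 0.002]
force: [0.2, -0.5, -0.9]
opening: 0.0
finger_force: 0.0
```

Run:
```python
from h import *
im=optics.snapshot('scene')[160:310,210:410]
cv2.imwrite('pics/s2.png',cv2.resize(im,None,fx=4,fy=4,interpolation=cv2.INTER_CUBIC))
go((140,19,160));print(sensors.get_state()['qpos'])
```

```text
t 5.05 now dock [ -5.2 120.8 155.2] F dock [-0.9 -0.1  0.1] open 6.299532168098926e-05
(140, 19, 160) [-10.23  14.49  -0.47] [-0.   0.   0.2]
[ 7.40401600e-01  1.88559085e-01 -3.09108424e-01  1.07330623e+00
 -4.93085531e-04  1.83843048e+00]
```

View pics/s2.png

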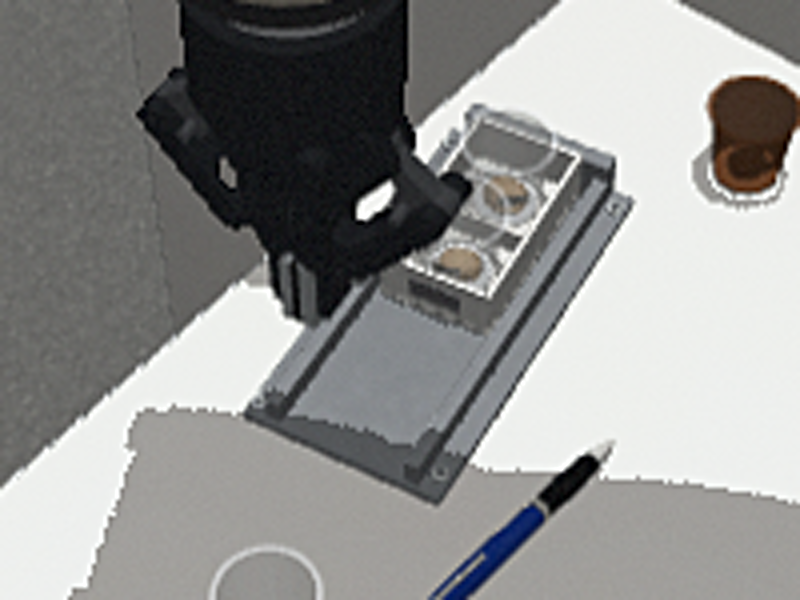

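Carrier seated against the stop, both cups upright: the white rim now reaches the stop at crop (510,130)–(580,160), and the end wall is at (435,290). Next I'll go round to the latch's outer side, turning the tool −90° so that the flat side of the fingertips pushes.

Call:
apply_moves:
  steps:
    - [0,1.5,0,0,0,-7,255]
    - [0,3,0,0,0,-14,255]
    - [0,4.5,0,0,0,-21,255]
    - [0,6,0,0,0,-28,255]
    - [0,8,0,0,0,-35,255]
    - [0,10,0,0,0,-42,255]
    - [0,12,0,0,0,-49,255]
    - [0,14,0,0,0,-56,255]
    - [-2,14.5,0,0,0,-63,255]
    - [-4,14.5,0,0,0,-70,255]
    - [-6,14.5,0,0,0,-77,255]
    - [-8,14.5,0,0,0,-84,255]
    - [-10.2,14.5,0,0,0,-90,255]
    - [-10.2,14.5,0,0,0,-90,255]
    - [-10.2,14.5,0,0,0,-90,255]

```text
time_s: 6.3
tcp_pos: [0.5225, 0.2873, 0.1549]
tcp_rot: [0.726, -3.056, 0.001]
force: [0.7, -0.5, -0.5]
opening: 0.0
finger_force: 0.0
```

Run:
```python
from h import *
cv2.imwrite('pics/w3.png',optics.snapshot('wrist'))
go((130,19,75),(110,19,75),(40,19,75));print(sensors.get_state()['qpos'])
k=optics.get_calibration('wrist');p=np.load('dock.npy');c,t=np.cos(p[2]),np.sin(p[2])
print('ball pred',proj(k,[p[0]+c*.085-t*.019,p[1]+t*.085+c*.019,.077]))
```

```text
t 6.35 now dock [139.8  16.4 155. ] F dock [ 0.4 -0.2 -0.1] open -7.841471872504962e-05
(130, 19, 75) [0.97 0.26 8.  ] [-0.1 -0.  89.9]
(110, 19, 75) [2.97 0.25 8.  ] [-0.1 -0.  89.9]
(40, 19, 75) [9.97 0.24 8.  ] [-0.1 -0.  89.9]
[ 5.04408474e-01  4.43841448e-01  4.59907288e-02  1.17380390e+00
 -3.27005564e-04  3.76079892e-02]
ball pred [[326.58691766 173.20749851]]
```

View pics/w3.png

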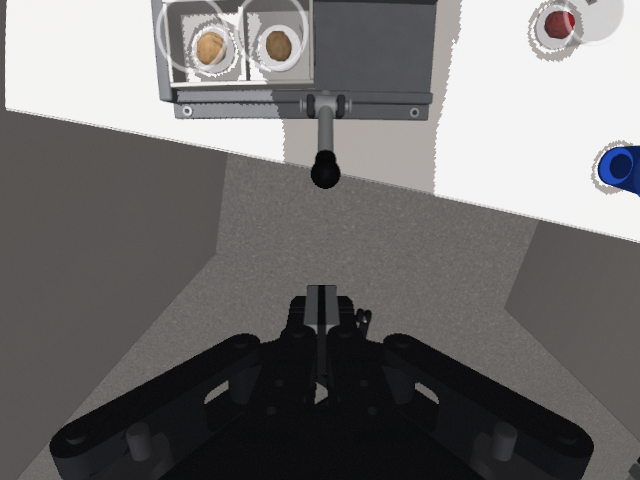

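The ball is at (325,172), matching the prediction (327,173). Lowering beside it and pushing toward dock −x.

Call:
apply_moves:
  steps:
    - [0,0.2,3,0,0,0,255]
    - [0,0.3,6,0,0,0,255]
    - [0,0.3,7.6,0,0,0,255]
    - [0.6,0.3,8,0,0,0,255]
    - [1.4,0.3,8,0,0,0,255]
    - [2.2,0.3,8,0,0,0,255]
    - [3,0.3,8,0,0,0,255]
    - [3.7,0.3,8,0,0,0,255]
    - [4.4,0.3,8,0,0,0,255]
    - [5.1,0.3,8,0,0,0,255]
    - [5.8,0.3,8,0,0,0,255]
    - [6.5,0.3,8,0,0,0,255]
    - [7.2,0.3,8,0,0,0,255]
    - [7.8,0.3,8,0,0,0,255]
    - [8.3,0.3,8,0,0,0,255]
    - [8.8,0.3,8,0,0,0,255]
    - [9.2,0.3,8,0,0,0,255]
    - [9.4,0.3,8,0,0,0,255]

```text
time_s: 7.85
tcp_pos: [0.4363, 0.2487, 0.0752]
tcp_rot: [0.731, -3.055, 0.0]
force: [-0.4, -0.3, -0.1]
opening: 0.0
finger_force: 0.0
```

Call:
apply_moves:
  steps:
    - [-2,0,0,0,0,0,255]
    - [-5,0,0,0,0,0,255]
    - [-9,0,0,0,0,0,255]
    - [-10,0,-4,0,0,0,255]
    - [-10,0,-8,0,0,0,255]
    - [-10,0,-8,0,0,0,255]
    - [-10,0,-8,0,0,0,255]

```text
time_s: 8.43
tcp_pos: [0.5275, 0.295, 0.1572]
tcp_rot: [-0.731, 3.052, 0.002]
force: [-0.4, 0.1, -0.9]
opening: 0.0
finger_force: 0.0
```

Run:
```python
from h import *
a=optics.snapshot('scene')[160:345,210:410];b=optics.snapshot('wrist')[0:222,120:360]
cv2.imwrite('pics/f.png',np.hstack([cv2.resize(a,(400,370)),cv2.resize(b,(400,370))]));go((0,0,0))
```

```text
t 8.5333 now dock [145.8  20.1 154.7] F dock [-0.2  0.5  0.1] open 2.213474097621819e-05
(0, 0, 0) [14.57 -2.   15.48] [-0. -0. 90.]
```

View pics/f.png

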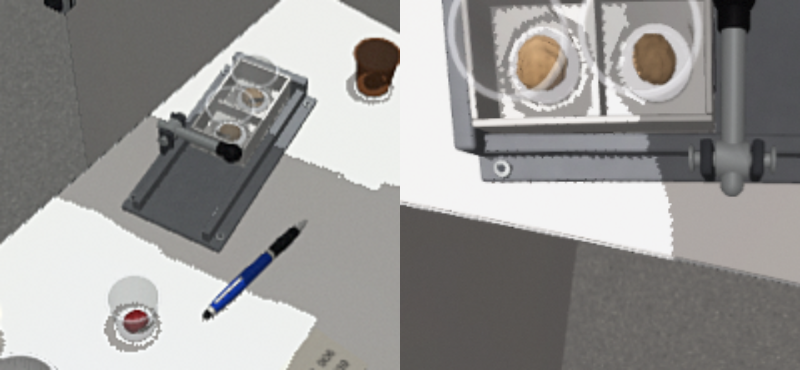

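The latch bar lies level across the channel right behind the carrier (pivot at about (735,160), ball at (735,15) in the right-hand view). The carrier is against the stop, the cups are upright, and the pen and spare cup haven't moved.

```bash
python3 -c "
from station import hand_in
print(hand_in())"
```

```text
the job is handed in; nothing more can be done
None
```

The carrier is fully home against the stop with both cups upright, and the latch is snapped shut behind it. I handed the job in at about 8.5 s on the robot's clock, with the arm clear of everything.

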